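# Line up a swung cover plate with a drift pin and fit its bolt

## Robot

A 6-joint arm with a two-finger parallel gripper is mounted at the origin on the work surface. World frame = base frame: x ahead of the robot, y to its left, z up, the work surface at z = 0. Lengths are in m, angles in rad, forces in N, time in s.
With the tool pointing down it reaches from about 0.35 to 0.775 m from the base axis. Payload 7.3 kg.
Tool frame: the origin (TCP) lies at the very end of the fingers, on their centre line; the grasp point (between the pads) lies 19 mm behind it; z points along the fingers, y is the line along which they close (so a half turn about z gives the same grasp; the last joint's range is limited). The gripper opens to 92 mm and grips with 3 to 60 N. Pads are 19 mm wide; open, the fingers measure 130 mm over their backs; the gripper's body (75 mm by 190 mm) begins 47 mm behind the grasp point.
Start: joints at [-1.44, 0.342, 1.524, -0, 1.275, -0.146], TCP at [0.143, -0.505, 0.227] pointing down, gripper open.
Joint ranges: [-2.53, 2.53], [-0.77, 2.02], [0.04, 2.7], [-1, 4.14], [0.28, 2.66], [-3.11, 3.11]. Speed limits (rad/s): [2.57, 2.57, 3.14, 3.14, 3.14, 3.14].

## Interface

Orientations are given as [roll, pitch, yaw] about the fixed x, y, z axes, in that order (R = Rz(yaw) Ry(pitch) Rx(roll)).
In Python, from cell import observe, read_camera, get_calibration, hand_in, search_frame gives the robot as it stands.
- The arm moves only by the tool step_arm, never from a script. Its argument "commands" is a list of rows, each an object with "translation": the shift along the tool's x, y, z in mm, a list of three; "roll": the turn about the tool's z in rad. In form: [{"translation": [x, y, z], "roll": roll}, ...]. A call has 1 to 20 rows; each row shifts and turns the commanded pose from where the row before left it, along the tool's axes as they then stand; what a row does not reach is not made up. A row lasts 1/12 s, in which the tool goes at most 41.7 mm and 7.16 degrees, less where a joint would pass 70% of its speed; a pose out of reach is approached as far as the arm can. A call is refused whole if a number of a shift passes 41.7 or a number of a turn 0.125, either way. A call with a gripper value outside its range is refused whole. "fingers" is the opening, from 0 (shut) to 1 (fully open), set as the call begins (left out, the last holds). The fingers move at their own pace and stop on an object; "grip_force" is the grip in N (left out, the last holds). Time passes only in rows, so rows that do not move let the fingers close. It gives the time, the measured TCP pose, the force, the opening and the grip force at its end, in the units of the state.
- observe(): the state, without advancing time (a new reading comes with each control period).
- read_camera(name): name is "scene" or "top"; returns the picture (384x512x3 uint8, red, green, blue); there is no depth.
- get_calibration(name): a dict with "camera_matrix" (3x3 intrinsics, pixels), "world_from_camera" (4x4, takes a point from camera to world coordinates). Camera axes: x right, y up, looking along -z (the intrinsics and any distortion apply to the point x, -y, -z); pixel columns grow to the right and rows downward; lengths in m; the calibration is good to about 2 mm. A picture is of the moment at which its call begins. get_calibration takes no time and is no camera call.
- hand_in(): hands the job in; it is judged then, once.
Trained networks look in the newest picture that a camera, given by its name, has taken for a name from the list of things; names that differ only in an ending like _2 or _b are one class to them, and where a whole thing is asked for, a point or a joint stands for the part that bears it (a point fixed in the world has none). Each returns a list of dicts, best first, with "confidence" (0 to 1); they miss things now and then, are a little off and sometimes report something else, mostly with a low value. They report only what shows in the picture. A call takes as long as a camera call. They do not tell look-alikes from the thing itself.
- search_frame(camera, name): "at" ([x, y, z] in m, in world coordinates, good to about 4 mm: the middle of the surface that is visible of it).
The state is a dict: "time": time; "qpos": joint angles; "qvel": joint speeds; "joint_efforts": joint torques, N m; "tool_pos": TCP position; "tool_rot": TCP orientation; "contact_force": force on the tool from outside, world axes, zero at the start; "torque": the same for the moment, N m; "opening": finger opening in m; "grip_force": force on a finger pad.
Only numpy, scipy, OpenCV 4.12 (cv2) and the standard library are available. Lean on these libraries where they do the work, as an engineer would, in place of code of your own. Each camera call takes 0.05 s, during which the arm holds its last target. There are 200 camera calls.

## Task

The plate on the blue fixture block hangs on one fitted bolt and has swung out of line. Take the tapered drift pin from the rack and push it down through the hole that shares the fitted bolt's long edge, until its collar sits on the plate and plate and block line up; leave it standing there, and then put the wide-headed loose bolt into the remaining hole, fully home. Leave the plug gauge in the rack and do not disturb the wrench or the caliper.

Things in the scene. Friction and masses are not known exactly. Their poses are not given: they have to be found in the camera images.
- block_pin_hole (a point): mouth centre of the drift-pin hole in the blue block's top, 50 mm above the table, under the plate. Block fixed, 180 x 116 x 50 mm; hole 15 mm across, upright, right through. Axes: x along the block from the fitted-bolt end to the empty-hole end, y from pin hole to bolt hole, z up. The fitted bolt (pivot; head 26 mm across, top 21 mm above the block) is at x -140, y 0 mm from here
- block_bolt_hole (a point): the same for the block's other empty hole, for the loose bolt: 15 mm across, 76 mm from the pin hole along the block's y; upright, right through the block; same axes
- plate_pin_hole (a point): mouth centre of the drift-pin hole in the plate's top face, 60 mm above the table. Aluminium plate 170 x 106 x 10 mm on the block; hole 15 mm across, right through. On the plate's middle is a dark V-shaped rest 50 x 50 mm, 28 mm tall, its nearest face 57 mm from this hole in x. Axes are the plate's, parallel to the block's when lined up
- plate_bolt_hole (a point): the same for the bolt hole in the plate, 76 mm from its pin hole along the plate's y: 15 mm across, 10 mm deep, right through
- plate (a joint): swing of the plate about the fitted bolt, rad: 0 is lined up with the block, positive anticlockwise from above. Starts at 0.034 to 0.043: the plate's pin hole is about 5 to 6 mm off the block's. Held by friction only, no spring: 1 to 2 N sideways at the pin hole moves it. Stops at +-0.06
- drift_mid (a point): drift pin's centre, half-way up: steel, 95 mm long, 0.1 to 0.2 kg, z up. Lower end 4 mm across, tapers over 30 mm to a 13.5 mm shank; 50 mm from lower end to collar. Collar 22 mm across, 5 mm thick, underside 2.5 mm above this point; then a round ringed grip 18 mm across, 40 mm tall. Starts upright in a rack hole, collar on the rack. Home, this point is 7.5 mm above block_pin_hole
- bolt_mid (a point): loose bolt's centre, half-way up: steel, 75 mm long, 0.15 to 0.3 kg, z up. Smooth shank 11 mm across, 45 mm long, the last 5 mm tapered to 8 mm, no thread; round head 30 mm across, 30 mm tall, dark recess on top, underside 7.5 mm above this point. Starts upright in a rack hole, head on the rack. Home, this point is 2.5 mm above block_bolt_hole
- rack_top (a point): centre of the top face of the grey rack, 55 mm above the table: a fixed block 190 x 50 x 55 mm, x along its length, with three through holes 15 mm across at x -60, 0 and +60 mm. The drift pin, loose bolt and plug gauge stand in them in any order
- gauge: plug gauge to be left alone: a steel turned piece with a waisted grip 23 mm across at its foot and 19 mm across at its top, standing 50 mm above the rack in the remaining rack hole. Origin at its lower end, 40 mm below the rack's top
- wrench: bystander: open-ended wrench 170 mm long lying flat beyond the block
- caliper: bystander: caliper with black body, 200 mm, lying flat; origin under its middle
There are look-alikes about, which are no part of the job. What is shaped like the part that bears drift_mid but purple or yellow is not meant.

How it is judged:
On the way, in this order (a step that is already met when the one before it is completed fails the run):
1. the drift pin is down through plate and block, collar on the plate (within 4 mm), plate lined up within 0.016 rad (z of drift_mid in the frame of block_pin_hole below 0.0115 m and horizontal distance between drift_mid and block_pin_hole below 0.004 m and angle between the z axis of drift_mid and the z axis of block_pin_hole, either way round below 0.1 rad and value of joint plate between -0.016 and 0.016 rad), for 0.2 s.
2. with the pin still in place, the loose bolt is home in the other hole, head on the plate (within 4 mm) (all of step 1 and z of bolt_mid in the frame of block_bolt_hole below 0.0065 m and horizontal distance between bolt_mid and block_bolt_hole below 0.005 m and angle between the z axis of bolt_mid and the z axis of block_bolt_hole, either way round below 0.1 rad), for 0.2 s.
At the end, for the whole second after the job is handed in: The drift pin stands upright in the pin hole with its collar within 4 mm of the plate and within 4 mm of the hole's axis, the bolt stands in the other hole with its head within 4 mm of the plate and within 5 mm of the axis, the plate is lined up within 0.016 rad and at rest (all of step 2 and velocity of joint plate between -0.02 and 0.02 rad/s); the robot touches nothing.
It fails at once if the plug gauge, wrench or caliper is moved by more than 40 mm (distance of any of gauge, wrench, caliper from where it was at the start of the episode above 0.04 m).
It also fails if it takes over 64 s, if anything falls off the work surface, if the arm or the gripper's body presses on something with over 40 N, if the wrist force passes 120 N, or if a joint passes its speed limit or range.

## Working session

There is one attempt and no reset: what is moved stays moved. The work goes in short steps, Python scripts to look and compute and a tool call to move; the robot and the scene stay as the last step left them, time stands still between calls to the robot, and variables do not carry over. Pictures are saved under pics/ and viewed, at most 10 in all, crops included, and the job is handed in when it is done.

Besides the shell and the picture viewer there is one more tool, called as name(argument=value, ...), one argument or row to a line, values as JSON. step_arm: Moves the arm, as the interface text tells. Its arguments: {"type":"object","properties":{"commands":{"type":"array"},"fingers":{"type":"number"},"grip_force":{"type":"number"}},"required":["commands"]}

```bash
ls; mkdir -p pics; python3 - <<'E'
from cell import *
import cv2
for n in("scene","top"):
    im=read_camera(n); cv2.imwrite(f"pics/{n}0.png",im[:,:,::-1])
    c=get_calibration(n); print(n,c)
s=observe(); print(s)
for k in("drift_mid","bolt_mid","gauge","plate","plate_pin_hole","plate_bolt_hole","block_pin_hole","block_bolt_hole","rack_top"):
    for n in("scene","top"):
        try: print(k,n,[(d['at'],d['confidence']) for d in search_frame(n,k)[:3]])
        except Exception as e: print(k,n,e)
E
```

```text
pics
scene {'camera_matrix': array([[353.93667165,   0.        , 260.00147497],
       [  0.        , 353.93667165, 186.61997849],
       [  0.        ,   0.        ,   1.        ]]), 'world_from_camera': array([[-0.12801297, -0.53454688,  0.83538752,  1.19612458],
       [ 0.99160649, -0.08439606,  0.09794836,  0.09561128],
       [ 0.01814543,  0.84091435,  0.54086394,  0.49820243],
       [ 0.        ,  0.        ,  0.        ,  1.        ]])}
top {'camera_matrix': array([[487.15704335,   0.        , 251.14679166],
       [  0.        , 487.15704335, 205.48988483],
       [  0.        ,   0.        ,   1.        ]]), 'world_from_camera': array([[-0.00987112,  0.98062877, -0.19562665,  0.28858176],
       [-0.99979482, -0.00621819,  0.01927831,  0.03929387],
       [ 0.01768842,  0.19577681,  0.98048894,  1.33148933],
       [ 0.        ,  0.        ,  0.        ,  1.        ]])}
{'time': 0.1, 'qpos': array([-1.43998262e+00,  3.42651524e-01,  1.52486924e+00, -2.35461821e-05,
        1.27539165e+00, -1.45985806e-01]), 'qvel': array([-5.38925039e-04, -1.63348926e-03, -2.14119594e-03,
[... 991 characters left out ...]

plate scene [([0.5579, 0.0747, 0.0609], 0.89)]
plate top [([0.5374, 0.0762, 0.0573], 0.74)]
plate_pin_hole scene [([0.5591, 0.0727, 0.0596], 0.98), ([0.5117, -0.228, 0.0799], 0.69)]
plate_pin_hole top [([0.5329, 0.073, 0.0598], 0.69)]
plate_bolt_hole scene [([0.5565, 0.0739, 0.0615], 0.57)]
plate_bolt_hole top [([0.5315, 0.0714, 0.0556], 0.81)]
block_pin_hole scene [([0.5912, 0.0694, 0.0599], 0.58)]
block_pin_hole top [([0.5275, 0.064, 0.0595], 0.85), ([0.4977, -0.233, 0.0958], 0.73)]
block_bolt_hole scene [([0.5916, 0.0681, 0.0587], 0.73)]
block_bolt_hole top [([0.5339, 0.0699, 0.0611], 0.76)]
rack_top scene [([0.6078, -0.2138, 0.0478], 0.71)]
rack_top top [([0.5555, -0.2259, 0.054], 0.9)]
```

View pics/top0.png

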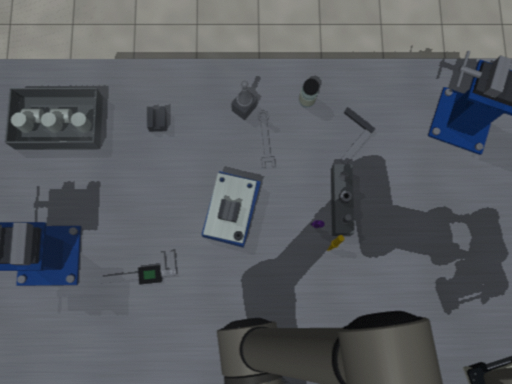

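View pics/scene0.png

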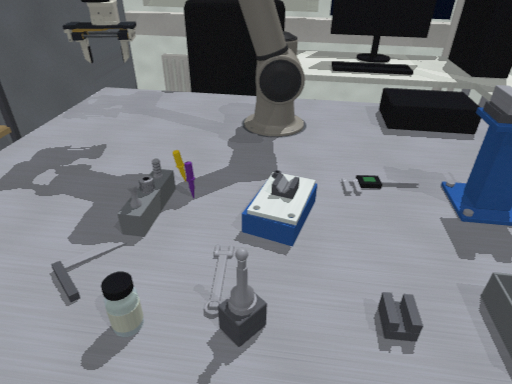

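```bash
python3 - <<'E'
import cv2,numpy as np
t=cv2.imread("pics/top0.png");s=cv2.imread("pics/scene0.png")
def z(im,x,y,w,h,k):return cv2.resize(im[y:y+h,x:x+w],None,fx=k,fy=k,interpolation=cv2.INTER_CUBIC)
a=z(t,195,155,80,100,6) # 480x600
b=z(t,300,150,53,100,6) #318x600
cv2.imwrite("pics/topc.png",np.hstack([a,b]))
a=z(s,240,165,84,75,8)[:,:672]; cv2.imwrite("pics/sc1.png",a)
cv2.imwrite("pics/sc2.png",z(s,115,145,90,90,6.5))
E
```

```text
(no output)
```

View pics/topc.png

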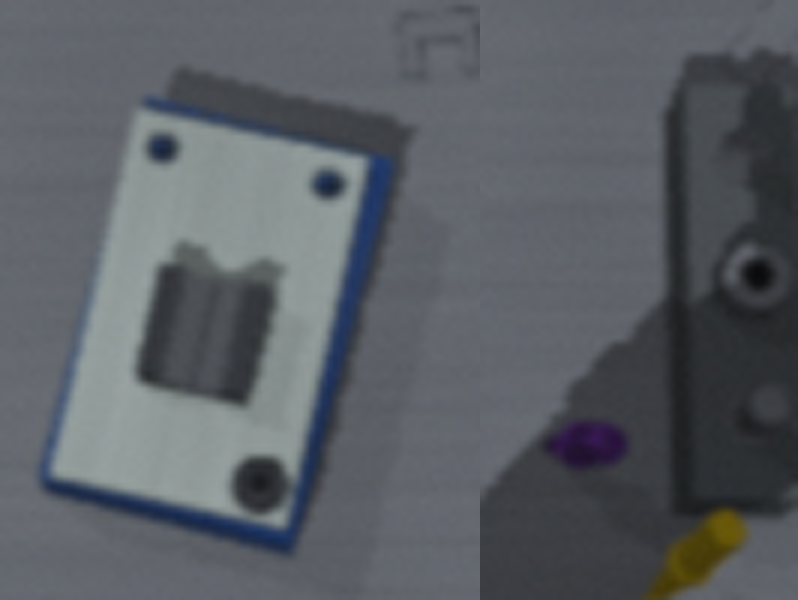

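View pics/sc1.png

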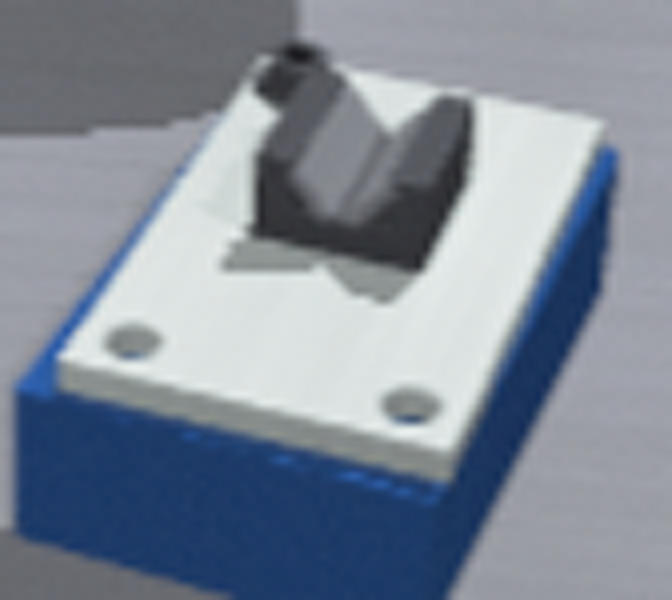

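View pics/sc2.png

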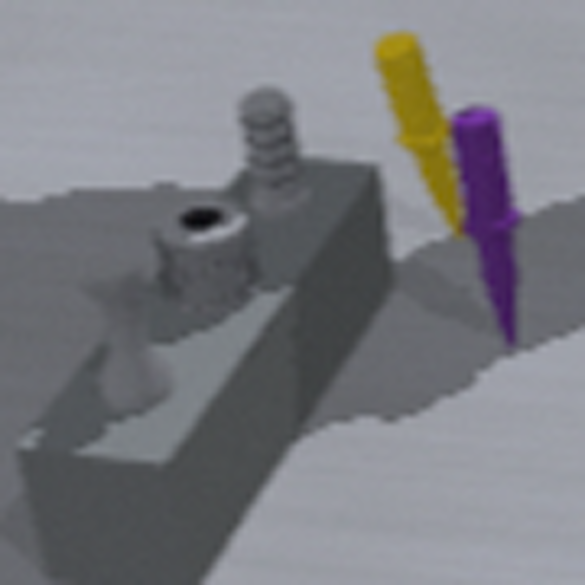

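```bash
cat > h.py <<'E'
import numpy as np
from cell import *
def ray(n,u,v,z):
    c=get_calibration(n);K=c["camera_matrix"];T=c["world_from_camera"]
    d=T[:3,:3]@np.array([(u-K[0,2])/K[0,0],-(v-K[1,2])/K[1,1],-1]);o=T[:3,3]
    return o+d*(z-o[2])/d[2]
def proj(n,p):
    c=get_calibration(n);K=c["camera_matrix"];T=c["world_from_camera"]
    q=T[:3,:3].T@(np.asarray(p)-T[:3,3]);return np.array([K[0,0]*q[0]/-q[2]+K[0,2],K[1,1]*-q[1]/-q[2]+K[1,2]])
E
python3 - <<'E'
from h import *
f=lambda x,y,k,x0,y0:((x+.5)/k-.5+x0,(y+.5)/k-.5+y0)
P=dict(pbolt=(.06,(162,148),(410,405)),ppin=(.06,(328,184),(132,342)),fit=(.071,(260,485),(300,52)),
 drift=(.1,(770,405),(267,100)),bolt=(.085,(757,275),(202,217)))
for k,(z,a,b) in P.items():
    ua=f(*a,6,195,155) if a[0]<480 else f(a[0]-480,a[1],6,300,150)
    ub=f(*b,8,240,165) if k in("pbolt","ppin","fit") else f(*b,6.5,115,145)
    A=ray("top",*ua,z);B=ray("scene",*ub,z);print(k,A.round(4),B.round(4))
    P[k]=(A+B)/2
d=lambda a,b:np.linalg.norm((P[a]-P[b])[:2])
print(d("pbolt","ppin"),d("ppin","fit"),d("pbolt","fit"),"want .076 .14 .1593; rack",d("drift","bolt"))
E
```

```text
pbolt [0.6147 0.0931 0.06  ] [0.6163 0.0921 0.06  ]
ppin [0.5977 0.0188 0.06  ] [0.6002 0.0184 0.06  ]
fit [0.4608 0.0498 0.071 ] [0.4615 0.0499 0.071 ]
drift [ 0.5023 -0.2339  0.1   ] [ 0.5051 -0.2315  0.1   ]
bolt [ 0.5627 -0.2343  0.085 ] [ 0.5623 -0.2345  0.085 ]
0.07582865011560026 0.14130391491519637 0.1601912350306092 want .076 .14 .1593; rack 0.058819613642272145
```

step_arm(
  commands=[
    {"translation":[0,0,0],"roll":0.1074},
    {"translation":[0,0,0],"roll":0.1074},
    {"translation":[0,0,0],"roll":0.1074},
    {"translation":[0,0,0],"roll":0.1074},
    {"translation":[0,0,0],"roll":0.1074},
    {"translation":[19.9,-25.4,0],"roll":0},
    {"translation":[19.9,-25.4,0],"roll":0},
    {"translation":[19.9,-25.4,0],"roll":0},
    {"translation":[19.9,-25.4,0],"roll":0},
    {"translation":[19.9,-25.4,0],"roll":0},
    {"translation":[19.9,-25.4,0],"roll":0},
    {"translation":[19.9,-25.4,0],"roll":0},
    {"translation":[19.9,-25.4,0],"roll":0},
    {"translation":[19.9,-25.4,0],"roll":0},
    {"translation":[19.9,-25.4,0],"roll":0},
    {"translation":[19.9,-25.4,0],"roll":0},
    {"translation":[19.9,-25.4,0],"roll":0},
    {"translation":[19.9,-25.4,0],"roll":0},
    {"translation":[19.9,-25.4,0],"roll":0},
  ],
  fingers=0.54,
  grip_force=40,
)

```text
time: 2.58
tool_pos: [0.5054, -0.2319, 0.2268]
tool_rot: [3.141, -0.0, -0.26]
contact_force: [1.1, -0.1, 0.2]
opening: 0.0497
grip_force: 0.0
```

step_arm(
  commands=[
    {"translation":[0,0,0],"roll":0},
    {"translation":[0,0,0],"roll":0},
  ],
)

```text
time: 2.75
tool_pos: [0.5049, -0.232, 0.2263]
tool_rot: [3.142, 0.001, -0.257]
contact_force: [0.2, 0.5, 0.2]
opening: 0.0496
grip_force: 0.0
```

step_arm(
  commands=[
    {"translation":[-1,0,27],"roll":0},
    {"translation":[0,0,27],"roll":0},
    {"translation":[0,0,27],"roll":0},
    {"translation":[0,0,27],"roll":0},
    {"translation":[0,0,27],"roll":0},
    {"translation":[0,0,15],"roll":0},
    {"translation":[0,0,10],"roll":0},
    {"translation":[0,0,0],"roll":0},
  ],
)

```text
time: 3.42
tool_pos: [0.5015, -0.233, 0.0649]
tool_rot: [-3.141, 0.004, -0.262]
contact_force: [-0.3, 0.2, 0.3]
opening: 0.0495
grip_force: 0.0
```

step_arm(
  commands=[
    {"translation":[0,0,0],"roll":0},
    {"translation":[0,0,0],"roll":0},
    {"translation":[0,0,0],"roll":0},
    {"translation":[0,0,0],"roll":0},
    {"translation":[0,0,0],"roll":0},
    {"translation":[0,0,0],"roll":0},
  ],
  fingers=0,
)

```text
time: 3.92
tool_pos: [0.5035, -0.2335, 0.0674]
tool_rot: [3.14, -0.001, -0.26]
contact_force: [-0.8, -1.5, 2.9]
opening: 0.017
grip_force: 40.0
```

```bash
python3 - <<'E'
from h import *
import cv2
s=read_camera("scene");t=read_camera("top")
z=lambda im,x,y,w,h,k:cv2.resize(im[y:y+h,x:x+w],None,fx=k,fy=k,interpolation=cv2.INTER_CUBIC)
cv2.imwrite("pics/g1.png",np.hstack([z(s,115,105,90,120,4.4),z(t,290,140,90,120,4.4)])[:,:,::-1])
E
```

```text
(no output)
```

View pics/g1.png

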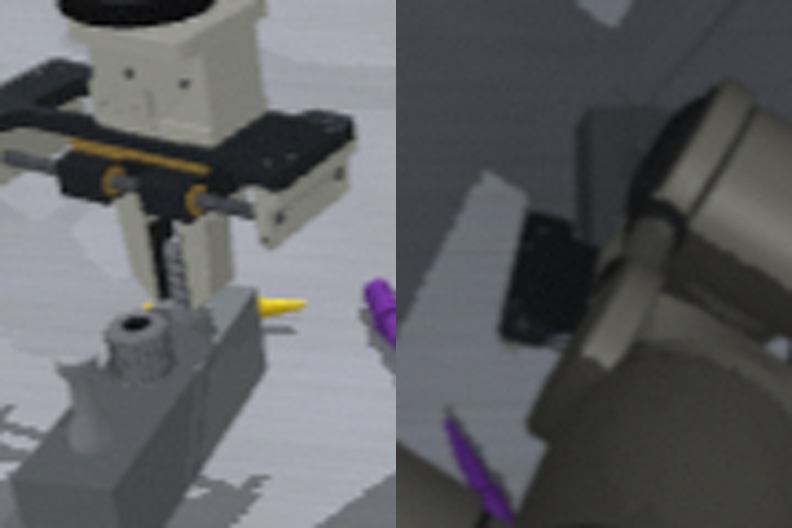

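step_arm(
  commands=[
    {"translation":[0,0,-15],"roll":0},
    {"translation":[0,0,-25],"roll":0},
    {"translation":[0,0,-25],"roll":0},
    {"translation":[0,0,-25],"roll":0},
    {"translation":[0,0,-20],"roll":0},
    {"translation":[2.7,-26.5,0],"roll":0},
    {"translation":[2.7,-26.5,0],"roll":0},
    {"translation":[2.7,-26.5,0],"roll":0},
    {"translation":[2.7,-26.5,0],"roll":0},
    {"translation":[2.7,-26.5,0],"roll":0},
    {"translation":[2.7,-26.5,0],"roll":0},
    {"translation":[2.7,-26.5,0],"roll":0},
    {"translation":[2.7,-26.5,0],"roll":0},
    {"translation":[2.7,-26.5,0],"roll":0},
    {"translation":[2.7,-26.5,0],"roll":0},
    {"translation":[0,0,25],"roll":0},
    {"translation":[0,0,20],"roll":0},
    {"translation":[0,0,0],"roll":0},
    {"translation":[0,0,0],"roll":0},
    {"translation":[0,0,0],"roll":0},
  ],
)

```text
time: 5.68
tool_pos: [0.598, 0.0162, 0.1326]
tool_rot: [-3.141, -0.001, -0.261]
contact_force: [0.1, 0.1, -1.4]
opening: 0.0172
grip_force: 40.0
```

```bash
python3 - <<'E'
from h import *
import cv2
s=read_camera("scene");t=read_camera("top");o=observe();print(o["tool_pos"],o["contact_force"],o["opening"])
z=lambda im,x,y,w,h,k:cv2.resize(im[y:y+h,x:x+w],None,fx=k,fy=k,interpolation=cv2.INTER_CUBIC)
cv2.imwrite("pics/g2.png",np.hstack([z(s,225,120,95,120,5),z(t,195,155,60,120,5)])[:,:,::-1])
for p in ([.598,.016,.068],[.5985,.0187,.06],[.5972,.0135,.06]): print((proj("scene",p)-[225,120]+.5)*5-.5)
E
```

```text
[0.5982955  0.01596094 0.13320366] [-0.08004066  0.2890389  -0.58379498] 0.01712909527929039
[152.6632952  419.54725052]
[158.65505008 436.31768826]
[146.84728104 433.40926916]
```

View pics/g2.png

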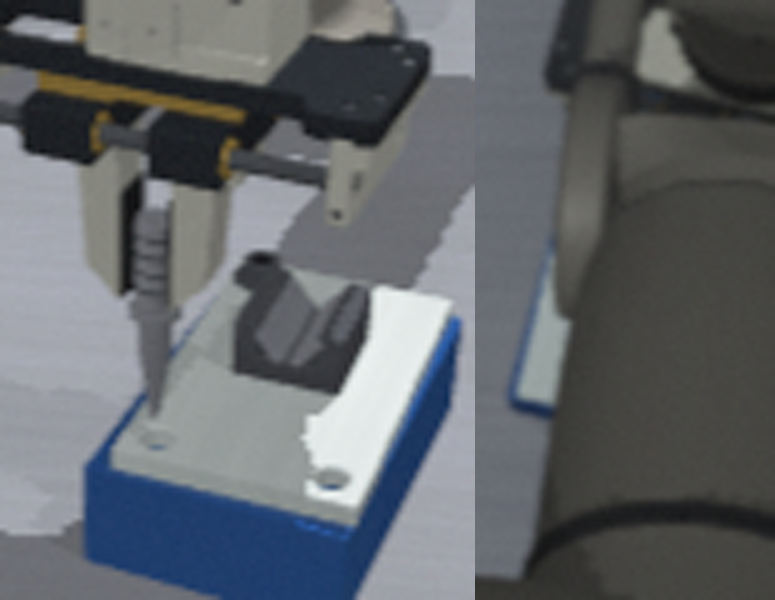

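step_arm(
  commands=[
    {"translation":[0,0,6],"roll":0},
    {"translation":[0,0,6],"roll":0},
    {"translation":[0,0,5],"roll":0},
    {"translation":[0,0,0],"roll":0},
  ],
)

```text
time: 6.12
tool_pos: [0.5967, 0.0163, 0.1133]
tool_rot: [3.141, 0.002, -0.26]
contact_force: [0.2, -0.7, -0.7]
opening: 0.0172
grip_force: 40.0
```

step_arm(
  commands=[
    {"translation":[0,0,4],"roll":0},
    {"translation":[0,0,4],"roll":0},
    {"translation":[0,0,0],"roll":0},
  ],
)

```text
time: 6.37
tool_pos: [0.597, 0.0163, 0.1057]
tool_rot: [3.141, 0.001, -0.26]
contact_force: [-1.0, 0.0, -1.3]
opening: 0.0174
grip_force: 40.0
```

step_arm(
  commands=[
    {"translation":[0,0.9,4],"roll":0},
    {"translation":[0,0.9,4],"roll":0},
    {"translation":[0,0.8,4],"roll":0},
    {"translation":[0,0,0],"roll":0},
    {"translation":[0,0,0],"roll":0},
  ],
)

```text
time: 6.78
tool_pos: [0.597, 0.0137, 0.0944]
tool_rot: [3.142, -0.0, -0.26]
contact_force: [1.9, 0.4, -1.8]
opening: 0.0168
grip_force: 40.0
```

step_arm(
  commands=[
    {"translation":[0,0,3],"roll":0},
    {"translation":[0,0,3],"roll":0},
    {"translation":[0,0,0],"roll":0},
    {"translation":[0,0,0],"roll":0},
  ],
)

```text
time: 7.12
tool_pos: [0.5971, 0.0137, 0.0884]
tool_rot: [3.142, -0.0, -0.26]
contact_force: [3.3, -0.3, -3.5]
opening: 0.0171
grip_force: 40.0
```

step_arm(
  commands=[
    {"translation":[0.7,0,3],"roll":0},
    {"translation":[0,0,3],"roll":0},
    {"translation":[0,0,0],"roll":0},
    {"translation":[0,0,0],"roll":0},
  ],
)

```text
time: 7.45
tool_pos: [0.5974, 0.0135, 0.0823]
tool_rot: [3.141, 0.0, -0.26]
contact_force: [1.8, 0.4, -2.8]
opening: 0.0173
grip_force: 40.0
```

step_arm(
  commands=[
    {"translation":[0,0,3],"roll":0},
    {"translation":[0,0,0],"roll":0},
    {"translation":[0,0,0],"roll":0},
  ],
)

```text
time: 7.7
tool_pos: [0.5974, 0.0135, 0.0794]
tool_rot: [3.141, 0.0, -0.26]
contact_force: [2.6, -0.1, -3.3]
opening: 0.0168
grip_force: 40.0
```

step_arm(
  commands=[
    {"translation":[0.4,0,3],"roll":0},
    {"translation":[0,0,2],"roll":0},
    {"translation":[0,0,0],"roll":0},
    {"translation":[0,0,0],"roll":0},
  ],
)

```text
time: 8.03
tool_pos: [0.5976, 0.0134, 0.0743]
tool_rot: [3.141, 0.001, -0.26]
contact_force: [0.7, -1.1, -1.8]
opening: 0.0175
grip_force: 40.0
```

step_arm(
  commands=[
    {"translation":[0,0,2],"roll":0},
    {"translation":[0,0,1],"roll":0},
    {"translation":[0,0,0],"roll":0},
    {"translation":[0,0,0],"roll":0},
  ],
)

```text
time: 8.37
tool_pos: [0.5979, 0.0135, 0.0724]
tool_rot: [3.141, -0.0, -0.26]
contact_force: [-1.8, -1.5, 5.0]
opening: 0.0173
grip_force: 40.0
```

step_arm(
  commands=[
    {"translation":[0,0,0],"roll":0},
    {"translation":[0,0,0],"roll":0},
    {"translation":[0,0,0],"roll":0},
    {"translation":[0,0,-10],"roll":0},
    {"translation":[0,0,-25],"roll":0},
    {"translation":[0,0,-30],"roll":0},
    {"translation":[0,0,-35],"roll":0},
    {"translation":[0,0,0],"roll":0},
    {"translation":[0,0,0],"roll":0},
  ],
  fingers=0.4,
)

```text
time: 9.12
tool_pos: [0.5992, 0.0135, 0.1746]
tool_rot: [-3.141, -0.005, -0.26]
contact_force: [0.1, -0.5, 0.5]
opening: 0.0369
grip_force: 0.0
```

step_arm(
  commands=[
    {"translation":[2.9,24.9,0],"roll":0},
    {"translation":[2.9,24.9,0],"roll":0},
    {"translation":[2.9,24.9,0],"roll":0},
    {"translation":[2.9,24.9,0],"roll":0},
    {"translation":[2.9,24.9,0],"roll":0},
    {"translation":[2.9,24.9,0],"roll":0},
    {"translation":[2.9,24.9,0],"roll":0},
    {"translation":[2.9,24.9,0],"roll":0},
    {"translation":[2.9,24.9,0],"roll":0},
    {"translation":[2.9,24.9,0],"roll":0},
    {"translation":[0,0,0],"roll":0},
    {"translation":[0,0,0],"roll":0},
    {"translation":[0,0,0],"roll":0},
  ],
  fingers=0.62,
)

```text
time: 10.2
tool_pos: [0.5614, -0.2339, 0.1708]
tool_rot: [-3.141, 0.002, -0.261]
contact_force: [-0.0, 0.2, -1.2]
opening: 0.0569
grip_force: 0.0
```

```bash
python3 - <<'E'
from h import *
import cv2
s=read_camera("scene");t=read_camera("top")
z=lambda im,x,y,w,h,k:cv2.resize(im[y:y+h,x:x+w],None,fx=k,fy=k,interpolation=cv2.INTER_CUBIC)
cv2.imwrite("pics/g3.png",np.hstack([z(s,235,140,90,110,4.4),z(t,200,160,70,110,4.4)])[:,:,::-1])
b=np.array([.5978,.0135,.105]);print("scene",(proj("scene",b)-[235,140]+.5)*4.4,"top",(proj("top",b)-[200,160]+.5)*4.4+[396,0])
b=np.array([.6173,.0870,.06]);print("scene",(proj("scene",b)-[235,140]+.5)*4.4,"top",(proj("top",b)-[200,160]+.5)*4.4+[396,0])
E
```

```text
scene [ 86.34943571 215.72927233] top [625.0128429   95.02294425]
scene [236.56585431 333.30288097] top [503.09911058  82.70938745]
```

View pics/g3.png

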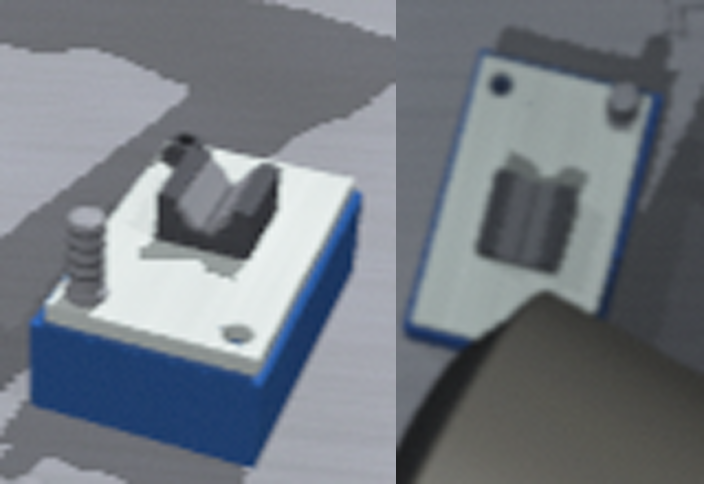

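step_arm(
  commands=[
    {"translation":[1,0,25],"roll":0},
    {"translation":[0,0,25],"roll":0},
    {"translation":[0,0,25],"roll":0},
    {"translation":[0,0,20],"roll":0},
    {"translation":[0,0,10],"roll":0},
    {"translation":[0,0,5],"roll":0},
    {"translation":[0,0,0],"roll":0},
    {"translation":[0,0,0],"roll":0},
  ],
)

```text
time: 10.97
tool_pos: [0.5635, -0.2348, 0.0627]
tool_rot: [3.141, -0.001, -0.26]
contact_force: [0.9, -0.7, -0.0]
opening: 0.0571
grip_force: 0.0
```

step_arm(
  commands=[
    {"translation":[0,0,0],"roll":0},
    {"translation":[0,0,0],"roll":0},
    {"translation":[0,0,0],"roll":0},
    {"translation":[0,0,0],"roll":0},
    {"translation":[0,0,0],"roll":0},
    {"translation":[0,0,0],"roll":0},
  ],
  fingers=0,
)

```text
time: 11.47
tool_pos: [0.563, -0.2351, 0.0622]
tool_rot: [3.141, -0.001, -0.26]
contact_force: [-1.0, -0.4, 3.1]
opening: 0.029
grip_force: 40.0
```

step_arm(
  commands=[
    {"translation":[0,0,-15],"roll":0},
    {"translation":[0,0,-25],"roll":0},
    {"translation":[0,0,-25],"roll":0},
    {"translation":[0,0,-25],"roll":0},
    {"translation":[0,0,-25],"roll":0},
    {"translation":[-2.5,-27.1,0],"roll":0},
    {"translation":[-2.5,-27.1,0],"roll":0},
    {"translation":[-2.5,-27.1,0],"roll":0},
    {"translation":[-2.5,-27.1,0],"roll":0},
    {"translation":[-2.5,-27.1,0],"roll":0},
    {"translation":[-2.5,-27.1,0],"roll":0},
    {"translation":[-2.5,-27.1,0],"roll":0},
    {"translation":[-2.5,-27.1,0],"roll":0},
    {"translation":[-2.5,-27.1,0],"roll":0},
    {"translation":[-2.5,-27.1,0],"roll":0},
    {"translation":[-2.5,-27.1,0],"roll":0},
    {"translation":[-2.5,-27.1,0],"roll":0},
    {"translation":[0,0,0],"roll":0},
    {"translation":[0,0,0],"roll":0},
  ],
)

```text
time: 13.05
tool_pos: [0.6172, 0.0885, 0.1761]
tool_rot: [3.141, 0.001, -0.258]
contact_force: [-0.5, -0.7, -1.8]
opening: 0.0291
grip_force: 40.0
```

step_arm(
  commands=[
    {"translation":[0,0,25],"roll":0},
    {"translation":[0,0,20],"roll":0},
    {"translation":[0,0,10],"roll":0},
    {"translation":[0,0,0],"roll":0},
    {"translation":[0,0,0],"roll":0},
    {"translation":[0,0,0],"roll":0},
  ],
)

```text
time: 13.55
tool_pos: [0.6183, 0.0866, 0.123]
tool_rot: [-3.141, -0.002, -0.261]
contact_force: [0.8, -1.2, -1.7]
opening: 0.0291
grip_force: 40.0
```

```bash
python3 - <<'E'
from h import *
import cv2
s=read_camera("scene");o=observe();print(o["tool_pos"],o["contact_force"],o["opening"])
z=lambda im,x,y,w,h,k:cv2.resize(im[y:y+h,x:x+w],None,fx=k,fy=k,interpolation=cv2.INTER_CUBIC)
cv2.imwrite("pics/g4.png",z(s,235,140,90,110,5)[:,:,::-1])
for b in([.6173,.0870,.06],np.append(o["tool_pos"][:2],o["tool_pos"][2]-.0522)):print((proj("scene",b)-[235,140]+.5)*5)
E
```

```text
[0.61839928 0.08672863 0.12317138] [-0.40667383  0.0134384  -2.16315872] 0.02945268393424287
[268.82483444 378.75327383]
[269.65284095 358.67041025]
```

View pics/g4.png

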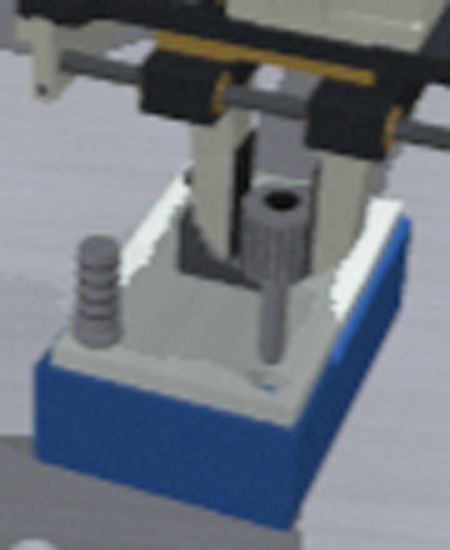

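step_arm(
  commands=[
    {"translation":[-0.8,0,5],"roll":0},
    {"translation":[0,0,5],"roll":0},
    {"translation":[0,0,4],"roll":0},
    {"translation":[0,0,3],"roll":0},
    {"translation":[0,0,0],"roll":0},
  ],
)

```text
time: 14.02
tool_pos: [0.6162, 0.0874, 0.1037]
tool_rot: [3.141, 0.002, -0.26]
contact_force: [-0.5, 0.1, -1.7]
opening: 0.0298
grip_force: 40.0
```

step_arm(
  commands=[
    {"translation":[0,0,4],"roll":0},
    {"translation":[0,0,4],"roll":0},
    {"translation":[0,0,3],"roll":0},
    {"translation":[0,0,0],"roll":0},
  ],
)

```text
time: 14.35
tool_pos: [0.6162, 0.0873, 0.0928]
tool_rot: [3.141, 0.001, -0.26]
contact_force: [0.3, -0.7, -1.9]
opening: 0.0294
grip_force: 40.0
```

Tip is 20 mm in with no side force; continue to seat.

step_arm(
  commands=[
    {"translation":[0,0,5],"roll":0},
    {"translation":[0,0,5],"roll":0},
    {"translation":[0,0,5],"roll":0},
    {"translation":[0,0,4],"roll":0},
    {"translation":[0,0,3],"roll":0},
    {"translation":[0,0,0],"roll":0},
    {"translation":[0,0,0],"roll":0},
  ],
)

```text
time: 14.93
tool_pos: [0.6167, 0.0873, 0.0715]
tool_rot: [3.141, 0.0, -0.26]
contact_force: [0.9, -0.7, -1.3]
opening: 0.0289
grip_force: 40.0
```

step_arm(
  commands=[
    {"translation":[0,0,2],"roll":0},
    {"translation":[0,0,1],"roll":0},
    {"translation":[0,0,0],"roll":0},
    {"translation":[0,0,0],"roll":0},
  ],
)

```text
time: 15.27
tool_pos: [0.6167, 0.0873, 0.0688]
tool_rot: [3.142, -0.0, -0.26]
contact_force: [0.5, -1.2, -2.2]
opening: 0.029
grip_force: 40.0
```

step_arm(
  commands=[
    {"translation":[0,0,1],"roll":0},
    {"translation":[0,0,1],"roll":0},
    {"translation":[0,0,0],"roll":0},
    {"translation":[0,0,0],"roll":0},
  ],
)

```text
time: 15.6
tool_pos: [0.6169, 0.0873, 0.0672]
tool_rot: [-3.142, -0.001, -0.26]
contact_force: [-1.1, 0.2, 3.5]
opening: 0.0293
grip_force: 40.0
```

step_arm(
  commands=[
    {"translation":[0,0,0],"roll":0},
    {"translation":[0,0,0],"roll":0},
    {"translation":[0,0,0],"roll":0},
    {"translation":[0,0,0],"roll":0},
    {"translation":[0,0,-10],"roll":0},
    {"translation":[0,0,-25],"roll":0},
    {"translation":[0,0,-35],"roll":0},
    {"translation":[0,0,-35],"roll":0},
    {"translation":[0,20,-10],"roll":0},
    {"translation":[0,30,0],"roll":0},
    {"translation":[0,30,0],"roll":0},
    {"translation":[0,30,0],"roll":0},
    {"translation":[0,30,0],"roll":0},
    {"translation":[0,30,0],"roll":0},
    {"translation":[0,20,0],"roll":0},
    {"translation":[0,0,0],"roll":0},
    {"translation":[0,0,0],"roll":0},
    {"translation":[0,0,0],"roll":0},
  ],
  fingers=0.52,
)

```text
time: 17.1
tool_pos: [0.5681, -0.0957, 0.1822]
tool_rot: [-3.141, -0.001, -0.26]
contact_force: [0.5, 1.0, -0.2]
opening: 0.0474
grip_force: 0.0
```

```bash
python3 - <<'E'
from h import *
import cv2
s=read_camera("scene");t=read_camera("top")
z=lambda im,x,y,w,h,k:cv2.resize(im[y:y+h,x:x+w],None,fx=k,fy=k,interpolation=cv2.INTER_CUBIC)
cv2.imwrite("pics/g5.png",np.hstack([z(s,235,140,90,110,4.4),z(t,200,160,70,110,4.4)])[:,:,::-1])
E
```

```text
(no output)
```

View pics/g5.png

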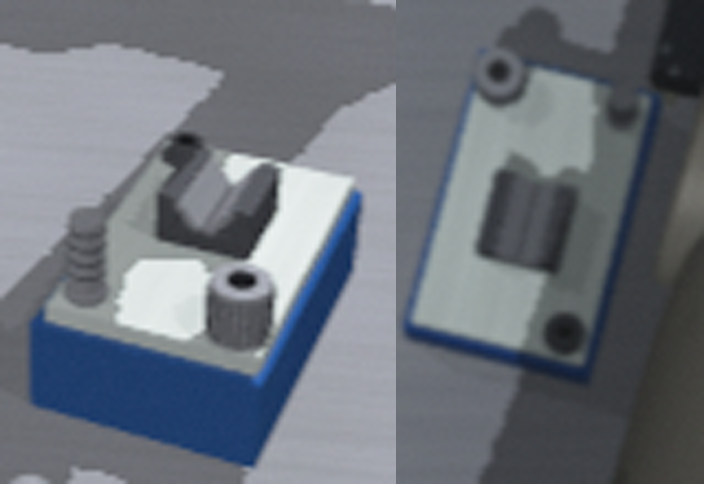

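Both parts are seated: the drift-pin collar and the bolt head sit on the plate, and the plate is in line with the block. I'm handing in.

```bash
python3 -c "
from cell import *
print(hand_in())"
```

```text
the job is handed in; nothing more can be done
None
```

I handed the job in at about 17 s. The last pictures show the drift pin and bolt both fully home and the plate lined up; hand-in returned no verdict, and I knocked over the purple and yellow look-alike pins while taking the drift pin.

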